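Post a spent battery through the spring flap of the recycling box

TASK

Put the spent battery into the battery recycling box without picking it up: push the yellow spring flap in the box's top down with one finger and hold it open, and with the other finger push the battery off the ledge through the opening. Keep the flap held down until the battery has dropped inside, then take the hand out so that the flap swings fully shut; leave the label roll, the hand stamp and the binder clip where they are.

Things in the scene. Friction and masses are not known exactly. Their poses are not given: they have to be found in the camera images.
- box: Green battery recycling box fixed to the desk, 300 x 120 x 110 mm high; origin at the centre of its underside, x along the long side (from ledge to opening), y across, z up. Top 110 mm up, walls and floor 4 mm thick. The top is a flat grey ledge from x = -150 to -5 mm, where the battery lies, then an opening with a yellow flap. Black curbs 4 mm high along both long edges.
- box_edge (a point): Middle of the edge between ledge and opening, at the level of the ledge (box x = -5, y = 0, z = 110 mm).
- box_opening (a point): Centre of the opening, at the level of the ledge (box x = 65, y = 0, z = 110 mm). The opening runs from box x = -5 to +135 mm and y = -40 to +40 mm; below it the box is empty down to its floor.
- flap (a joint): Yellow flap filling the opening, flush with the ledge, 136 mm (box x) by 77 mm (box y), 3 mm thick. Hinged along its +y side (axis along box x at y = +39 mm, top level); its -y side swings down into the box. 0 = shut, grows to 1.45 rad open. A spring shuts it: 0.1 N m when shut, 0.15 at 0.9 rad; the battery's weight does not open it. Held at 1.0 rad or more the battery slides through.
- battery: Spent 9 V block battery, dark metal with an orange sleeve, 26.5 x 48.5 x 17.5 mm, 46 g, lying on its broad side on the ledge; origin at the centre of its underside, x its 26.5 mm width, y its 48.5 mm length (two terminals at +y), z its thickness. It starts with its length about across the box.
- battery_center (a point): Centre of the battery, 8.75 mm above its origin.
- roll: Roll of white labels standing on the desk, 54 mm across, 40 mm high, origin under its centre; leave it alone.
- stamp: Wooden hand stamp, 25 x 44 x 77 mm high, origin under its centre; leave it alone.
- clip: Black binder clip, 28 x 32 x 43 mm, origin under its centre; leave it alone.

How it is judged (in metres and radians):
On the way, in this order (a step that is already met when the one before it is completed fails the run):
1. a finger holds the flap open (over 0.35 rad) while the battery is still on the ledge (value of joint flap above 0.35 rad and contact force between the fingers and flap above 0.3 N and x of battery_center in the frame of box below -0.005 m and z of battery_center in the frame of box above 0.115 m), for 0.1 s.
2. the battery has dropped into the box while a finger still holds the flap open (value of joint flap above 0.35 rad and contact force between the fingers and flap above 0.3 N and z of battery_center in the frame of box between 0 and 0.07 m and x of battery_center in the frame of box between -0.15 and 0.15 m and y of battery_center in the frame of box between -0.06 and 0.06 m), for 0.1 s.
At the end, for the whole second after the job is handed in: The battery lies at rest inside the box (its centre less than 60 mm above the desk), the flap is shut (within 0.05 rad), and the label roll, stamp and clip are within 20 mm of where they stood (value of joint flap below 0.05 rad and linear speed of battery below 0.02 m/s and z of battery_center in the frame of box between 0 and 0.06 m and x of battery_center in the frame of box between -0.15 and 0.15 m and y of battery_center in the frame of box between -0.06 and 0.06 m and distance of each of roll, stamp, clip from where it was at the start of the episode below 0.02 m); the robot touches nothing.
It fails at once if the battery is lifted (its centre over 30 mm above the ledge) (z of battery_center in the frame of box above 0.14 m).
It fails at once if the battery is carried out over the opening, or pushed onto the shut flap, instead of dropping in past the edge (its centre over 30 mm past the edge and still above the ledge) (x of battery_center in the frame of box above 0.025 m and z of battery_center in the frame of box above 0.114 m).
It fails at once if the label roll, the stamp or the clip is disturbed (moved over 20 mm) (distance of any of roll, stamp, clip from where it was at the start of the episode above 0.02 m).
It also fails if it takes over 32 s, if anything falls off the work surface, if the arm or the gripper's body presses on something with over 40 N, if the wrist force passes 120 N, or if a joint passes its speed limit or range.

ROBOT

A 6-joint arm with a two-finger parallel gripper is mounted at the origin on a cart in front of the work surface, level with it; the furniture and walls round the work are solid. World frame = base frame: x ahead of the robot, y to its left, z up, the work surface at z = 0. Lengths are in m, angles in degrees, forces in N, time in s.
With the tool pointing down it reaches from about 0.35 to 0.875 m from the base axis. Payload 4.2 kg.
Tool frame: the origin (TCP) lies between the finger pads; the fingertips stand 25 mm ahead of it and the grasp point (between the pads) lies 6 mm ahead of it (r.tips_ahead is the distance from the TCP to the fingertips, in m); z points along the fingers, y is the direction in which the jaws open and shut (so a half turn about z gives the same grasp; the last joint's range is limited). The gripper opens to 87 mm and grips with 3 to 60 N. Pads are 19 mm wide; open, the fingers measure 117 mm over their backs; the gripper's body (75 mm by 190 mm) begins 51 mm behind the grasp point.
Start: joints at [-60.183, 22.042, 0.453, 0, -68.411, -14.817], TCP at [0.162, -0.604, 0.248] pointing down, gripper open.
Joint ranges: [-179.83, 179.83], [-69.29, 118.12], [-61.27, 80.66], [-181.25, 117.63], [-171.15, -9.14], [-177.46, 177.46]. Speed limits (degrees/s): [159.86, 159.86, 180, 180, 180, 180].

INTERFACE

Orientations are given as a 3x3 rotation matrix whose columns are the frame's x, y, z axes.
In Python, from station import r, vision, finish_job gives the robot as it stands.
- The arm moves only by the shell command python3 -m jog 'ROWS'. ROWS is a JSON object of lists of equal length, an entry for each row: "rot": the turn, a rotation vector about the world's x, y, z in degrees, a list of three; "delta_pos": the shift along the world's x, y, z in mm, a list of three; "grip": the opening in per cent of the stroke, from 0 (shut) to 100 (fully open). A call has 1 to 10 rows; each row shifts and turns the commanded pose from where the row before left it; what a row does not reach is not made up. A row lasts 1/12 s, in which the tool goes at most 41.7 mm and 7.16 degrees, less where a joint would pass 70% of its speed; a pose out of reach is approached as far as the arm can. A call with a gripper value outside its range is refused whole. The fingers move at their own pace and stop on an object; the grip force is fixed at half the most. Time passes only in rows, so rows that do not move let the fingers close. It gives the time, the measured TCP pose, the force and the opening at its end, in the units of the state.
- r.sense(): the state, without advancing time (a new reading comes with each control period).
- vision.capture(name): name is "side" or "top" or "wrist"; returns a dict with "frame" (400x640x3 uint8, red, green, blue), "K" (3x3 intrinsics, pixels), "xyz" and "orientation" of the camera in the world. Camera axes: x right, y up, looking along -z (the intrinsics and any distortion apply to the point x, -y, -z); pixel columns grow to the right and rows downward; lengths in m; the calibration is good to about 2 mm. A picture is of the moment at which its call begins. There is no depth.
- finish_job(): hands the job in, once; it reports no verdict.
The state is a dict: "time_s": time; "joints": joint angles; "joint_velocities": joint speeds; "effort": joint torques, N m; "tcp_pos": TCP position; "ee_rot": TCP orientation; "wrist_force": force on the tool from outside, world axes, zero at the start; "moment": the same for the moment, N m; "gripper_width": opening from 0.0 (shut) to 1.0 (fully open).
Only numpy, scipy, OpenCV 4.12 (cv2) and the standard library are available. Lean on these libraries where they do the work, as an engineer would, in place of code of your own. Each camera call takes 0.05 s, during which the arm holds its last target. There are 200 camera calls.

## Working session

There is one attempt and no reset: what is moved stays moved. The work goes in short steps, Python scripts to look and compute and a shell command to move; the robot and the scene stay as the last step left them, time stands still between calls to the robot, and variables do not carry over. Pictures are saved under pics/ and viewed, about 8 in all and at most 12, crops included, and the job is handed in when it is done.

```bash
ls; mkdir -p pics; python3 - <<'E'
from station import r,vision
import cv2,numpy as np,pickle
d={n:vision.capture(n) for n in("top","side")}
pickle.dump(d,open('c0.pkl','wb'))
for n in d:
    cv2.imwrite(f'pics/{n}0.png',d[n]["frame"][:,:,::-1]); print(n,d[n]["K"],d[n]["xyz"],d[n]["orientation"])
s=r.sense();print(s)
E
```

```text
pics
top [[461.62126854   0.         319.11828341]
 [  0.         461.62126854 198.01391083]
 [  0.           0.           1.        ]] [0.35038302 0.24928835 1.05178135] [[-0.00589955  0.98841208 -0.15167978]
 [-0.99989848 -0.00386337  0.01371544]
 [ 0.01297051  0.1517453   0.98833452]]
side [[385.82369911   0.         318.24358671]
 [  0.         385.82369911 197.15821   ]
 [  0.           0.           1.        ]] [0.75868645 0.88152339 0.64873022] [[-0.9063555  -0.26403136  0.32985928]
 [ 0.42251469 -0.56826583  0.70608447]
 [ 0.00101932  0.77933394  0.62660799]]
{'time_s': 0.1, 'joints': array([-6.01828329e+01,  2.20846316e+01,  3.87490416e-01, -2.59448410e-02,
       -6.84117408e+01, -1.48167651e+01]), 'joint_velocities': array([-0.06530833, -0.06783528,  0.20542239,  0.13007548,  0.0054325 ,
       -0.01917974]), 'effort': array([-5.81401055e-04, -3.91688776e+01,  1.87934017e+01,  4.23194379e+00,
        1.34168129e-02, -6.90813295e-05]), 'tcp_pos': array([ 0.16165922, -0.60321642,  0.24658468]), 'ee_rot': array([[-9.65967200e-01, -2.58663938e-01, -5.79582556e-04],
       [-2.58664575e-01,  9.65965416e-01,  1.85810649e-03],
       [ 7.92315619e-05,  1.94478740e-03, -9.99998106e-01]]), 'wrist_force': array([-0.11783683, -0.25194886, -0.28903039]), 'moment': array([ 0.0034236 , -0.01311818, -0.04391811]), 'gripper_width': 1.0016952252971292}
```

View pics/top0.png

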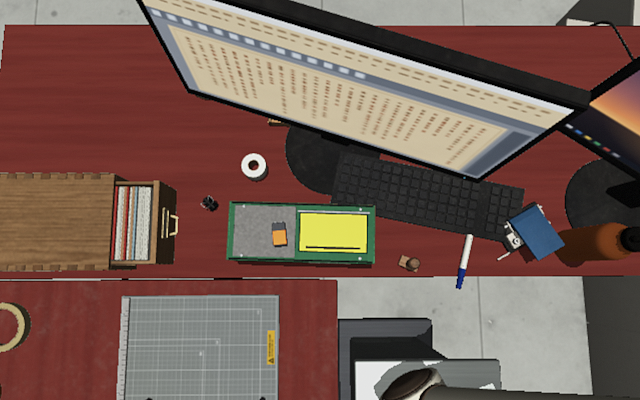

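View pics/side0.png

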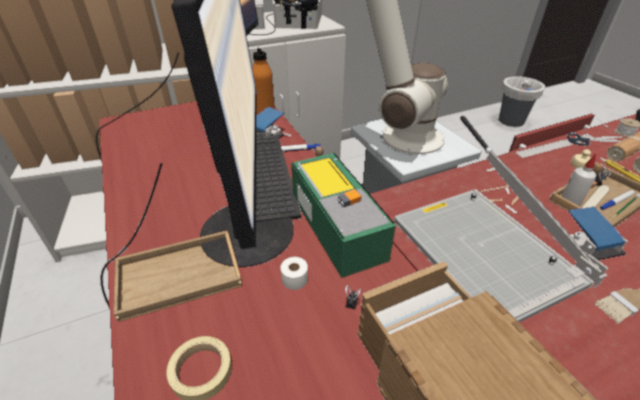

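The top view shows the box at about px (230–375, 203–265), with image right = world −y. The battery (orange) is at (279, 235), the yellow flap at (333, 232), the roll at (254, 166), the clip at (209, 203) and the stamp at (410, 263). The hinge is on the side away from the robot. The side view agrees.

```bash
cat > h.py <<'E'
import numpy as np,cv2
def ray(c,uv,z):
    uv=np.atleast_2d(uv).astype(float);K=c["K"]
    d=np.c_[(uv[:,0]-K[0,2])/K[0,0],-(uv[:,1]-K[1,2])/K[1,1],-np.ones(len(uv))]@np.array(c["orientation"]).T
    o=np.array(c["xyz"]);return o+d*((z-o[2])/d[:,2])[:,None]
def big(m):
    cs,_=cv2.findContours(m.astype(np.uint8),cv2.RETR_EXTERNAL,cv2.CHAIN_APPROX_NONE);return max(cs,key=cv2.contourArea)[:,0,:]
def hsv(c): return cv2.cvtColor(c["frame"],cv2.COLOR_RGB2HSV)
def rect(c,m,z):
    p=ray(c,big(m),z)[:,:2];return cv2.minAreaRect((p*1000).astype(np.float32))
E
python3 - <<'E'
import pickle;from h import *
d=pickle.load(open('c0.pkl','rb'))
for n,roi in(("top",(195,270,225,380)),("side",(150,275,285,395))):
    c=d[n];H=hsv(c);M=np.zeros(H.shape[:2],bool);M[roi[0]:roi[1],roi[2]:roi[3]]=1
    h,s,v=[H[:,:,i].astype(int) for i in range(3)]
    y=M&(h>24)&(h<35)&(s>120)&(v>120); o=M&(h>8)&(h<20)&(s>150)&(v>120)
    print(n,'flap',rect(c,y,.11),'orange',rect(c,o,.1275))
    g=M&(h>55)&(h<95)&(s>80);print('green',rect(c,g,.11))
    gray=M&(s<40)&(v>60);print('ledge',rect(c,gray,.11))
c=d["top"];cv2.imwrite('pics/crop.png',cv2.resize(c["frame"][190:275,190:430,::-1],None,fx=3.3,fy=3.3,interpolation=cv2.INTER_CUBIC))
print(ray(c,[[410,263]],.06),ray(c,[[209,203]],.02),ray(c,[[254,166]],.04))
E
```

```text
top flap ((423.7650451660156, 208.73495483398438), (136.6522674560547, 77.78556060791016), 88.10823822021484) orange ((413.905517578125, 316.9653625488281), (27.147932052612305, 26.330978393554688), 5.99733304977417)
green ((424.65582275390625, 273.4324645996094), (298.8946838378906, 120.0206298828125), 88.14900970458984)
ledge ((428.072265625, 348.603515625), (125.17327880859375, 104.81929016113281), 88.38803100585938)
side flap ((422.3839111328125, 207.29595947265625), (141.48487854003906, 77.51509094238281), 88.0188980102539) orange ((415.8120422363281, 322.3912658691406), (29.695388793945312, 38.3500862121582), 2.7634201049804688)
green ((447.26959228515625, 311.6415100097656), (370.9312744140625, 155.6936492919922), 87.9893569946289)
ledge ((335.29766845703125, 222.09054565429688), (182.82130432128906, 189.45999145507812), 65.10061645507812)
[[0.36158126 0.04246526 0.06      ]] [[0.49834577 0.48290274 0.02      ]] [[0.57869511 0.38052387 0.04      ]]
```

View pics/crop.png

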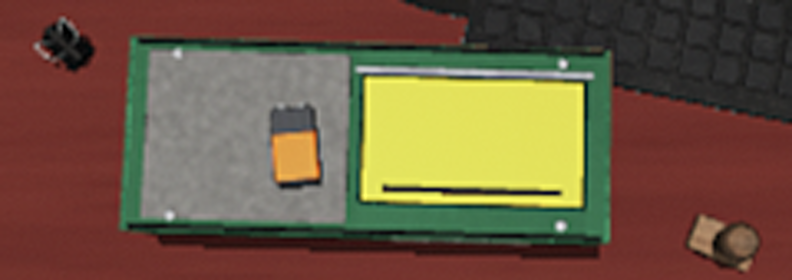

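The crop shows the battery yawed about 8° relative to the box, centred at px (280, 234), with its terminals on the hinge side. The plan is to yaw the jaw axis to match the battery and tilt the hand about 24°. The outer finger then sits about 40 mm deeper, on the flap, while the inner finger is behind the battery.

```bash
cat >> h.py <<'E'
O=np.array([424.6,273.4,0]);a=np.radians(-91.9)
BX=np.array([np.cos(a),np.sin(a),0]);BY=np.array([-BX[1],BX[0],0])
def box(p): p=np.array(p)-O;return np.array([p@BX,p@BY,p[2]])
def world(b): return O+b[0]*BX+b[1]*BY+np.array([0,0,b[2]])
def tips(s):
    "inner/outer tip corners of finger B (battery side) and A, box frame mm"
    p=s["tcp_pos"]*1000;R=s["ee_rot"];d=-R[:,1] if R[1,1]>0 else R[:,1]
    m=p+25*R[:,2];return {k:box(m+q*d).round(1) for k,q in(("Bout",-58.5),("Bin",-43.5),("Ain",43.5),("Aout",58.5))}
E
python3 - <<'E'
import pickle;from h import *
c=pickle.load(open('c0.pkl','rb'))["top"]
print(ray(c,[[190,95],[470,178],[570,240],[590,100]],.1))
for t in(22,24):
    a=np.radians(t);w=np.radians(-83.9);d=np.array([np.cos(w),np.sin(w),0]);k=np.array([0,0,-1.])
    tz=np.cos(a)*k-np.sin(a)*d;dd=np.cos(a)*d+np.sin(a)*k
    T=world([-72,-1,114])-25*tz+43.5*dd
    print(t,T,np.cross(d,k),box(T-161.66*0+ (25*tz+58.5*dd)))
E
python3 -m jog '{"delta_pos":[[0,0,35],[0,0,35],[0,0,35],[0,30,15],[14,38,0],[14,38,0],[14,38,0],[14,38,0],[14,38,0],[14,38,0]],"rot":[[0,0,0],[0,0,0],[0,0,0],[0,0,0],[0,0,-3],[0,0,-3],[0,0,-3],[0,0,0],[0,0,0],[0,0,0]],"grip":[100,100,100,100,100,100,100,100,100,100]}'
```

```text
[[ 0.72181813  0.51264029  0.1       ]
 [ 0.53791717 -0.08244362  0.1       ]
 [ 0.40640782 -0.28326888  0.1       ]
 [ 0.70970316 -0.35407051  0.1       ]]
22 [431.26879858 295.97729916 120.88420955] [0.99433794 0.10626407 0.        ] [21.65237763 12.16198332 75.79012747]
24 [431.29111202 295.76850711 119.14559247] [0.99433794 0.10626407 0.        ] [20.2747994  11.96837733 72.51286241]
time_s: 0.93
tcp_pos: [0.2456, -0.3438, 0.3671]
ee_rot: [[-0.995, -0.104, -0.0], [-0.104, 0.995, 0.001], [0.0, 0.001, -1.0]]
wrist_force: [1.7, 0.5, -0.5]
gripper_width: 0.999
```

```bash
python3 -m jog '{"delta_pos":[[14,38,0],[14,38,0],[14,38,0],[14,38,0],[14,38,0],[14,38,0],[14,38,0],[14,38,0],[14,38,0],[14,38,0]],"rot":[[0,0,0],[0,0,0],[0,0,0],[0,0,0],[0,0,0],[0,0,0],[0,0,0],[0,0,0],[0,0,0],[0,0,0]],"grip":[100,100,100,100,100,100,100,100,100,100]}'
python3 -m jog '{"delta_pos":[[7,38,-10],[7,38,-20],[7,38,-20],[7,38,-20],[7,38,-30],[7,38,-30],[3,30,-30],[0,4,-10],[0,0,-8],[0,0,0]],"rot":[[0,0,0],[0,0,0],[6,0.64,0],[6,0.64,0],[6,0.64,0],[6,0.64,0],[0,0,0],[0,0,0],[0,0,0],[0,0,0]],"grip":[100,100,100,100,100,100,100,100,100,100]}'
python3 - <<'E'
from h import *;from station import r,vision
s=r.sense();print(s["tcp_pos"],s["ee_rot"].round(3),tips(s))
for n in("wrist","top","side"):
    c=vision.capture(n);cv2.imwrite(f'pics/{n}1.png',c["frame"][:,:,::-1])
a=cv2.imread('pics/wrist1.png');b=cv2.imread('pics/side1.png')[50:300,200:500];t=cv2.imread('pics/top1.png')[100:300,180:480]
b=cv2.resize(b,(400,333));t=cv2.resize(t,(400,267))
w=cv2.resize(a,(400,250));im=np.zeros((600,800,3),np.uint8);im[:250,:400]=w;im[:333,400:]=b;im[333:,:400]=t;cv2.imwrite('pics/m1.png',im)
E
```

```text
time_s: 1.77
tcp_pos: [0.3854, 0.0364, 0.3676]
ee_rot: [[-0.994, -0.106, 0.001], [-0.106, 0.994, 0.001], [-0.001, 0.0, -1.0]]
wrist_force: [0.9, -1.2, 0.1]
gripper_width: 1.002
time_s: 2.6
tcp_pos: [0.4268, 0.279, 0.1997]
ee_rot: [[-0.994, -0.095, -0.047], [-0.106, 0.909, 0.404], [0.004, 0.407, -0.914]]
wrist_force: [0.4, -0.1, 0.3]
gripper_width: 1.0
[0.42675643 0.27896852 0.19971932] [[-0.994 -0.095 -0.047]
 [-0.106  0.909  0.404]
 [ 0.004  0.407 -0.914]] {'Bout': array([-68.6,  -6.8, 200.7]), 'Bin': array([-55.1,  -5. , 194.6]), 'Ain': array([ 23.7,   5.9, 159.2]), 'Aout': array([ 37.3,   7.8, 153.1])}
```

View pics/m1.png

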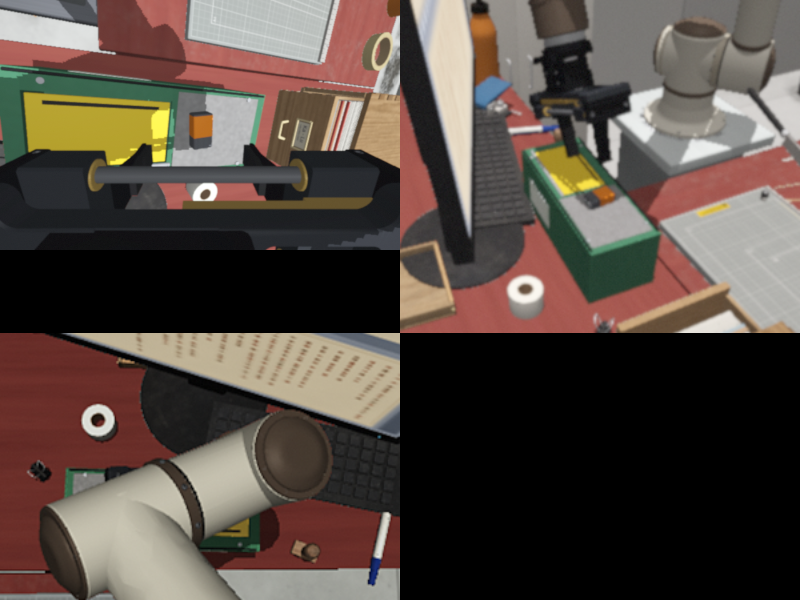

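The montage shows the arm over the box with both fingers clear: the A finger is above the flap and the B finger above the ledge. I'll re-measure the battery from the wrist view while shifting into line and coming down part of the way.

```bash
python3 -m jog '{"delta_pos":[[2,9,-10],[2,8,-10],[0,0,-10],[0,0,-5],[0,0,0]],"rot":[[0,0,0],[0,0,0],[0,0,0],[0,0,0],[0,0,0]],"grip":[100,100,100,100,100]}'
python3 - <<'E'
from h import *;from station import r,vision
s=r.sense();print(tips(s))
c=vision.capture("wrist");cv2.imwrite('pics/wrist2.png',c["frame"][:,:,::-1])
H=hsv(c);h,sa,v=[H[:,:,i].astype(int) for i in range(3)]
M=(h>6)&(h<22)&(sa>150)&(v>90);M[:, :230]=0;M[:,400:]=0
q=rect(c,M,.1275);print(q,box([*q[0],127]),[box([*p,127]).round() for p in cv2.boxPoints(q)])
y=(h>22)&(h<35)&(sa>120)&(v>90);q=rect(c,y,.11);print([box([*p,110]).round() for p in cv2.boxPoints(q)])
E
```

```text
time_s: 3.17
tcp_pos: [0.4308, 0.2961, 0.1644]
ee_rot: [[-0.994, -0.094, -0.047], [-0.105, 0.909, 0.404], [0.004, 0.407, -0.913]]
wrist_force: [-0.2, -0.3, 0.5]
gripper_width: 0.999
{'Bout': array([-85.9,  -3.3, 165.4]), 'Bin': array([-72.3,  -1.5, 159.3]), 'Ain': array([  6.4,   9.3, 123.9]), 'Aout': array([ 20. ,  11.2, 117.8])}
((411.18048095703125, 315.4117126464844), (30.543081283569336, 31.01662826538086), 4.934887409210205) [-41.54368873 -14.80504703 127.        ] [array([-55., -32., 127.]), array([-24., -28., 127.]), array([-28.,   2., 127.]), array([-59.,  -1., 127.])]
[array([114., -49., 110.]), array([120.,  19., 110.]), array([ -4.,  30., 110.]), array([-10., -38., 110.])]
```

View pics/wrist2.png

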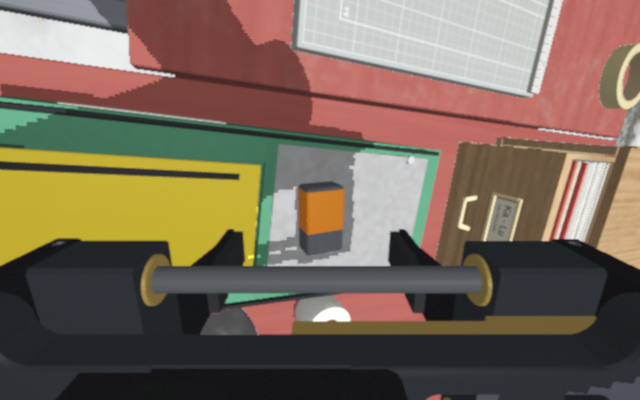

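The wrist view agrees: the battery (px 322, 218) lies between the fingers, the flap edge is at px 262 and finger B is well behind. I'll descend to open the flap.

```bash
python3 -m jog '{"delta_pos":[[0,0,-8],[0,0,-8],[0,0,-8],[0,0,-8],[0,0,-6],[0,0,-4],[0,0,-2],[0,0,0]],"rot":[[0,0,0],[0,0,0],[0,0,0],[0,0,0],[0,0,0],[0,0,0],[0,0,0],[0,0,0]],"grip":[100,100,100,100,100,100,100,100]}'
python3 - <<'E'
from h import *;from station import r,vision
s=r.sense();print(tips(s),s["wrist_force"])
a=vision.capture("wrist")["frame"];b=vision.capture("side")["frame"]
im=np.zeros((600,640,3),np.uint8);im[:250,:400]=cv2.resize(a,(400,250));im[250:,:]=cv2.resize(b[120:285,255:555],(640,350));cv2.imwrite('pics/m3.png',im[:,:,::-1])
E
```

```text
time_s: 3.88
tcp_pos: [0.4313, 0.2967, 0.1223]
ee_rot: [[-0.995, -0.095, -0.045], [-0.105, 0.908, 0.407], [0.002, 0.409, -0.912]]
wrist_force: [-2.9, 0.5, 4.3]
gripper_width: 1.002
{'Bout': array([-86.5,  -2.9, 123.4]), 'Bin': array([-72.9,  -1. , 117.3]), 'Ain': array([ 5.7,  9.8, 81.7]), 'Aout': array([19.3, 11.7, 75.5])} [-2.94690322  0.53270544  4.26907784]
```

View pics/m3.png

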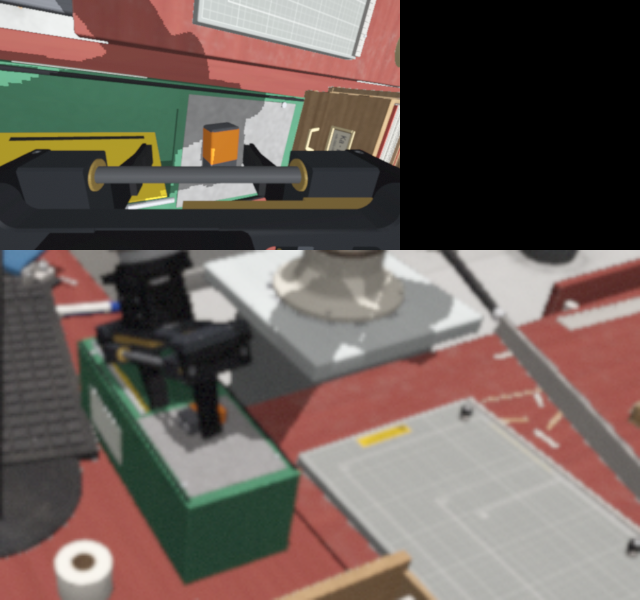

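The flap is held open and tilted far down, with force mostly along its normal. The battery is still on the ledge with finger B behind it. Next I'll lower a touch and push along box x.

```bash
python3 -m jog '{"delta_pos":[[0,-2,-2],[0,-6,0],[0,-6,0],[0,-6,0],[-1,-6,0],[0,-6,0],[0,-6,0],[0,-4,0],[0,0,0]],"rot":[[0,0,0],[0,0,0],[0,0,0],[0,0,0],[0,0,0],[0,0,0],[0,0,0],[0,0,0],[0,0,0]],"grip":[100,100,100,100,100,100,100,100,100]}'
python3 - <<'E'
from h import *;from station import r,vision
s=r.sense();print(tips(s),s["wrist_force"])
a=vision.capture("wrist")["frame"];cv2.imwrite('pics/w4.png',a[:,:,::-1])
E
```

```text
time_s: 4.73
tcp_pos: [0.4298, 0.2538, 0.1202]
ee_rot: [[-0.995, -0.094, -0.045], [-0.104, 0.908, 0.406], [0.003, 0.409, -0.913]]
wrist_force: [-4.0, 2.8, 2.8]
gripper_width: 1.003
{'Bout': array([-43.6,  -2.8, 121.3]), 'Bin': array([-30.1,  -1. , 115.1]), 'Ain': array([48.6,  9.8, 79.6]), 'Aout': array([62.2, 11.7, 73.4])} [-3.9699997   2.78919852  2.82885575]
```

View pics/w4.png

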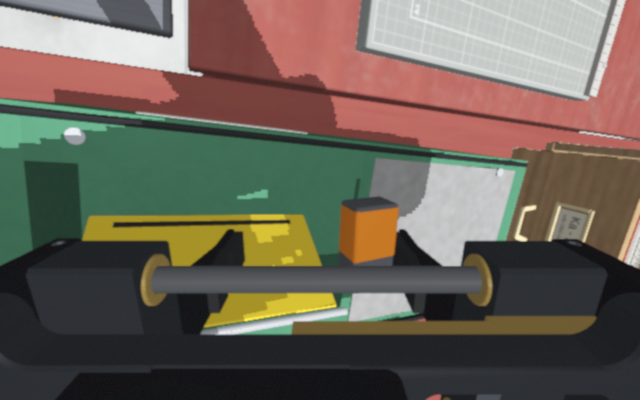

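The battery (px 370, 232) now overhangs the edge, flush with finger B, and the flap is well open. I'll push on in small steps.

```bash
python3 -m jog '{"delta_pos":[[0,-4,0],[0,-4,0],[0,-4,0],[0,-4,0],[0,0,0],[0,0,0]],"rot":[[0,0,0],[0,0,0],[0,0,0],[0,0,0],[0,0,0],[0,0,0]],"grip":[100,100,100,100,100,100]}'
python3 - <<'E'
from h import *;from station import r,vision
s=r.sense();print(tips(s),s["wrist_force"])
a=vision.capture("wrist")["frame"];cv2.imwrite('pics/w5.png',a[:,:,::-1])
E
```

```text
time_s: 5.28
tcp_pos: [0.4304, 0.2383, 0.1204]
ee_rot: [[-0.995, -0.095, -0.044], [-0.105, 0.908, 0.406], [0.002, 0.408, -0.913]]
wrist_force: [-3.3, 2.2, 2.9]
gripper_width: 1.0
{'Bout': array([-28.1,  -1.8, 121.5]), 'Bin': array([-1.460e+01,  1.000e-01,  1.153e+02]), 'Ain': array([64.1, 11. , 79.8]), 'Aout': array([77.6, 12.9, 73.7])} [-3.29538333  2.20784236  2.943947  ]
```

View pics/w5.png

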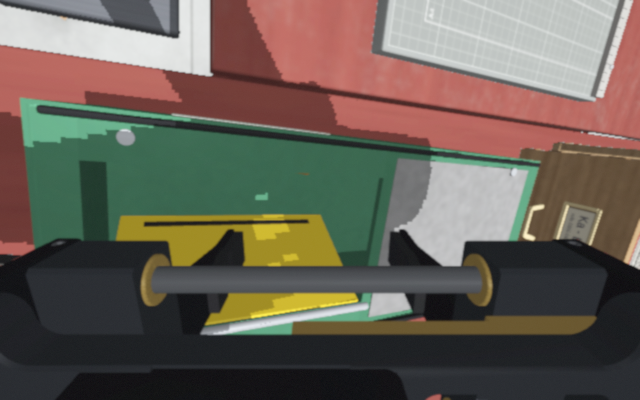

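The battery has gone from the ledge and isn't visible on the flap. I'll hold, then check for orange pixels in a brightened crop before letting go.

```bash
python3 -m jog '{"delta_pos":[[0,0,0],[0,0,0],[0,0,0],[0,0,0],[0,0,0],[0,0,0]],"rot":[[0,0,0],[0,0,0],[0,0,0],[0,0,0],[0,0,0],[0,0,0]],"grip":[100,100,100,100,100,100]}'
python3 - <<'E'
from h import *;from station import r,vision
a=vision.capture("wrist")["frame"];b=vision.capture("side")["frame"]
x=cv2.resize(a[140:340,60:440],(760,400),interpolation=cv2.INTER_CUBIC);y=cv2.resize(b[150:225,270:400],(340,196))
im=np.zeros((600,760,3),np.uint8);im[:400]=x;im[400:596,:340]=y
im=np.clip((im/255.)**.6*255,0,255).astype(np.uint8);cv2.imwrite('pics/w6.png',im[:,:,::-1])
E
```

```text
time_s: 5.83
tcp_pos: [0.4306, 0.2385, 0.1204]
ee_rot: [[-0.994, -0.095, -0.044], [-0.105, 0.908, 0.406], [0.001, 0.409, -0.913]]
wrist_force: [-3.2, 0.3, 0.8]
gripper_width: 0.997
```

View pics/w6.png

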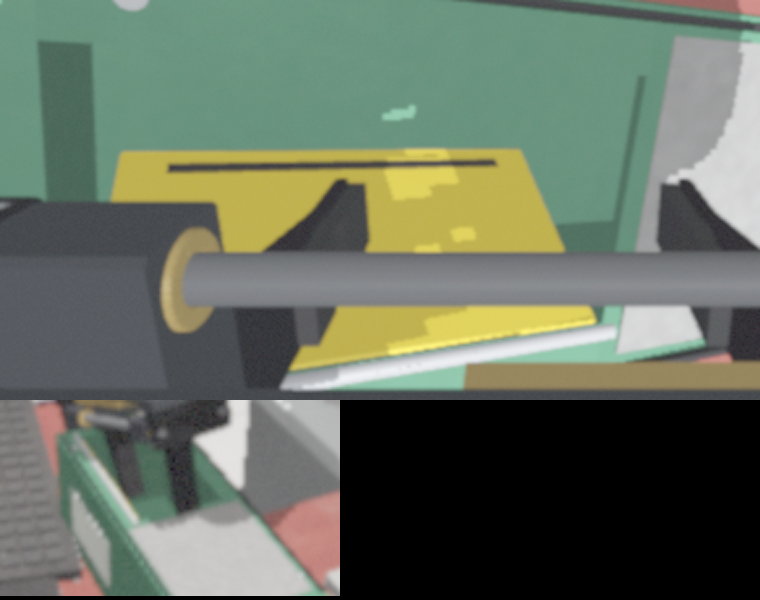

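The ledge and flap are both clear, so the battery is inside under the open flap. Now I'll lift straight out.

```bash
python3 -m jog '{"delta_pos":[[0,0,8],[0,0,10],[0,0,12],[0,0,12],[0,0,15],[0,0,25],[0,0,30],[0,-15,30],[0,-38,15],[0,-38,10]],"rot":[[0,0,0],[0,0,0],[0,0,0],[0,0,0],[0,0,0],[0,0,0],[0,0,0],[0,0,0],[0,0,0],[0,0,0]],"grip":[100,100,100,100,100,100,100,100,100,100]}'
python3 -m jog '{"delta_pos":[[-8,-38,8],[-8,-38,8],[-8,-38,8],[-8,-38,0],[-8,-38,0],[-8,-38,0],[0,0,0],[0,0,0],[0,0,0],[0,0,0]],"rot":[[0,0,0],[0,0,0],[0,0,0],[0,0,0],[0,0,0],[0,0,0],[0,0,0],[0,0,0],[0,0,0],[0,0,0]],"grip":[100,100,100,100,100,100,100,100,100,100]}'
python3 - <<'E'
from h import *;from station import r,vision
a=vision.capture("top");b=vision.capture("side")["frame"]
x=cv2.resize(a["frame"][140:290,180:440],(780,450));y=cv2.resize(b[140:320,270:500],(192,150))
im=np.zeros((600,780,3),np.uint8);im[:450]=x;im[450:,:192]=y;cv2.imwrite('pics/e7.png',im[:,:,::-1])
print(r.sense()["wrist_force"])
E
```

```text
time_s: 6.77
tcp_pos: [0.433, 0.1474, 0.292]
ee_rot: [[-0.994, -0.102, -0.034], [-0.107, 0.907, 0.408], [-0.01, 0.409, -0.912]]
wrist_force: [0.3, -0.3, -0.3]
gripper_width: 0.997
time_s: 7.6
tcp_pos: [0.3834, -0.0799, 0.3122]
ee_rot: [[-0.994, -0.097, -0.042], [-0.105, 0.908, 0.406], [-0.002, 0.408, -0.913]]
wrist_force: [0.5, 0.2, -0.8]
gripper_width: 0.999
[-0.75440864 -0.62081644 -0.95140929]
```

View pics/e7.png

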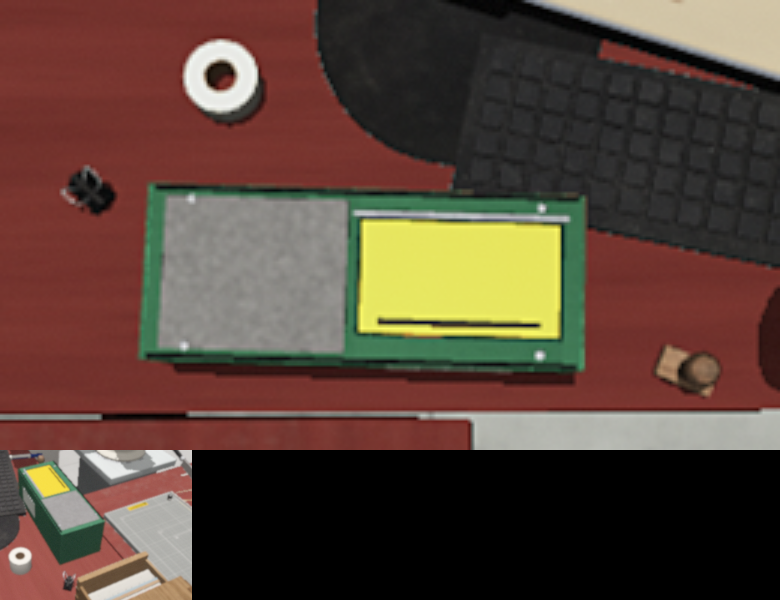

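```bash
python3 - <<'E'
import pickle;from h import *;from station import r,vision
c0=pickle.load(open('c0.pkl','rb'))["top"];c=vision.capture("top")
for q in(c0,c):
    H=hsv(q);h,s,v=[H[:,:,i].astype(int) for i in range(3)];M=np.zeros(h.shape,bool);M[195:270,225:380]=1
    print(rect(q,M&(h>24)&(h<35)&(s>120)&(v>120),.11))
d=np.abs(c0["frame"].astype(int)-c["frame"].astype(int)).max(2)
ys,xs=np.where(d[205:262,295:375]>40);print(sorted(zip(ys+205,xs+295)))
for n,(x,y) in dict(clip=(209,203),roll=(254,166),stamp=(410,263)).items(): print(n,(d[y-15:y+15,x-15:x+15]>50).sum())
H=np.hstack([cv2.resize(q["frame"][238:258,295:345],(400,160),interpolation=cv2.INTER_NEAREST) for q in(c0,c)])
cv2.imwrite('pics/z8.png',H[:,:,::-1]);print(c["frame"][248:254,310:322].tolist())
E
```

```text
((423.7650451660156, 208.73495483398438), (136.6522674560547, 77.78556060791016), 88.10823822021484)
((423.79571533203125, 208.75457763671875), (136.6399688720703, 77.89295959472656), 88.15095520019531)
[(np.int64(251), np.int64(315)), (np.int64(251), np.int64(316)), (np.int64(251), np.int64(317)), (np.int64(252), np.int64(315)), (np.int64(252), np.int64(316)), (np.int64(252), np.int64(317)), (np.int64(252), np.int64(318)), (np.int64(252), np.int64(319)), (np.int64(252), np.int64(320)), (np.int64(252), np.int64(321)), (np.int64(252), np.int64(322)), (np.int64(252), np.int64(323)), (np.int64(252), np.int64(324)), (np.int64(252), np.int64(325)), (np.int64(252), np.int64(326))]
clip 0
roll 0
stamp 0
[[[189, 189, 76], [190, 190, 76], [189, 189, 75], [189, 190, 75], [189, 189, 75], [188, 189, 75], [189, 190, 75], [186, 186, 73], [181, 183, 72], [185, 186, 78], [184, 185, 77], [184, 184, 75]], [[252, 253, 107], [252, 253, 107], [251, 252, 107], [251, 252, 107], [250, 252, 107], [248, 252, 108], [248, 251, 108], [248, 250, 105], [247, 249, 105], [247, 249, 106], [246, 247, 104], [247, 248, 104]], [[222, 218, 83], [226, 220, 85], [226, 221, 84], [227, 223, 87], [231, 223, 87], [237, 225, 88], [237, 224, 89], [240, 234, 95], [244, 244, 101], [243, 245, 101], [243, 245, 103], [242, 245, 102]], [[116, 110, 47], [122, 117, 49], [127, 118, 46], [128, 117, 46], [155, 125, 51], [189, 138, 54], [186, 138, 52], [194, 157, 61], [207, 185, 71], [210, 189, 69], [214, 188, 67], [214, 190, 69]], [[35, 87, 68], [36, 90, 70], [33, 85, 66], [29, 78, 64], [62, 85, 67], [97, 97, 66], [92, 93, 64], [92, 92, 66], [90, 90, 64], [96, 86, 61], [110, 83, 59], [109, 82, 58]], [[67, 128, 91], [68, 128, 91], [65, 126, 89], [65, 126, 90], [61, 125, 89], [58, 124, 89], [56, 124, 89], [55, 122, 88], [54, 122, 89], [53, 122, 89], [55, 123, 90], [53, 124, 90]]]
```

View pics/z8.png

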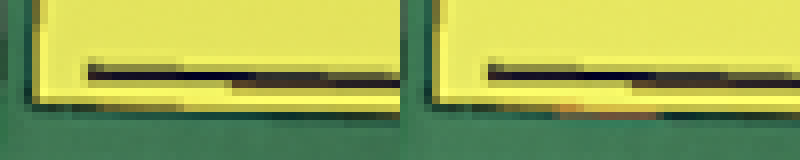

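```bash
python3 -c "
from station import finish_job
print(finish_job())"
```

```text
the job is handed in; nothing more can be done
None
```

The battery is in the recycling box, the flap has swung shut, and I have handed the job in. It took about 7.7 s of the 32 s allowed; the hand-in gives no verdict.

**What I did:** I tilted the hand about 24° and turned it in line with the battery. One finger held the flap open at roughly 1.1 rad (estimated from the finger position). The other pushed the battery off the ledge. I kept the flap held for over half a second after the battery dropped, then lifted straight out.

**Last checks:**
- **Flap:** its outline from above matches the start picture to about 0.1 mm, so it looks fully shut.
- **Ledge:** it is empty.
- **Label roll, stamp and clip:** none show any change from the start picture.
- **Wrist force:** about 1 N, with the hand well clear of the box.

**Not confirmed:** I could not see the battery's resting position directly. The only sign of it is a thin orange line through the roughly 2 mm gap at the flap's free edge. I take that to be the battery on the floor by the near wall, because the flap's outline is unchanged.

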